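Match a loose hinge leaf to the jig's fixed leaf and hold it for the pin

ROBOT

A 6-joint arm with a two-finger parallel gripper is mounted at the origin on a cart in front of the work surface, level with it; the furniture and walls round the work are solid. World frame = base frame: x ahead of the robot, y to its left, z up, the work surface at z = 0. Lengths are in m, angles in rad, forces in N, time in s.
With the tool pointing down it reaches from about 0.375 to 0.9 m from the base axis. Payload 3.1 kg.
Tool frame: the origin (TCP) lies at the very end of the fingers, on their centre line; the grasp point (between the pads) lies 19 mm behind it (robot.grip_depth is the distance from the TCP to the grasp point, in m); z points along the fingers, y is the direction in which the jaws open and shut (so a half turn about z gives the same grasp; the last joint's range is limited). The gripper opens to 87 mm and grips with 3 to 60 N. Pads are 19 mm wide; open, the fingers measure 117 mm over their backs; the gripper's body (75 mm by 190 mm) begins 51 mm behind the grasp point.
Start: joints at [-0.984, 0.527, 1.433, -0, 1.181, -0.178], TCP at [0.433, -0.45, 0.223] pointing down, gripper open.
Joint ranges: [-3.08, 3.08], [-0.75, 2.2], [0.22, 2.44], [-1.43, 4.57], [0, 2.65], [-2.85, 2.85]. Speed limits (rad/s): [2.79, 2.79, 3.14, 3.14, 3.14, 3.14].

INTERFACE

Orientations are given as a unit quaternion [x, y, z, w].
In Python, from rig import robot gives the robot as it stands.
- The arm moves only by the tool drive_tool, never from a script. Its argument "series" is a list of rows, each a list of 7 numbers: the shift along the tool's x, y, z in m, then the turn, a rotation vector about the tool's x, y, z in degrees, then the opening, from 0 (shut) to 1 (fully open). A call has 1 to 5 rows; each row shifts and turns the commanded pose from where the row before left it, along the tool's axes as they then stand; what a row does not reach is not made up. A row lasts 1/8 s, in which the tool goes at most 62.5 mm and 10.7 degrees, less where a joint would pass 70% of its speed; a pose out of reach is approached as far as the arm can. A call is refused whole if a number of a shift passes 0.0625 or a number of a turn 10.7, either way. A call with a gripper value outside its range is refused whole. The fingers move at their own pace and stop on an object; "squeeze" is the grip in N (left out, the last holds). Time passes only in rows, so rows that do not move let the fingers close. It gives the time, the measured TCP pose, the force and the opening at its end, in the units of the state.
- robot.get_obs(): the state, without advancing time (a new reading comes with each control period).
- robot.camera(name): name is "scene" or "top"; returns (picture, depth): 384x512x3 uint8, blue, green, red; 384x512 float32, m along the optical axis (not along the pixel's ray), 0 where there is no reading.
- robot.camera_model(name): a dict with "fx", "fy", "cx", "cy" (pixels), "R" (3x3) and "t" (3): a world point X has camera coordinates R X + t. Camera axes: x right, y down, z forward; pixel columns grow to the right and rows downward; lengths in m; the calibration is good to about 2 mm. A picture is of the moment at which its call begins. camera_model takes no time and is no camera call.
- robot.hand_in(): hands the job in, once; it reports no verdict.
The state is a dict: "time": time; "q": joint angles; "joint_velocities": joint speeds; "joint_torque": joint torques, N m; "position": TCP position; "tool_rot": TCP orientation; "ft_force": force on the tool from outside, world axes, zero at the start; "moment": the same for the moment, N m; "grip_width": finger opening in m.
Only numpy, scipy, OpenCV 4.12 (cv2) and the standard library are available. Lean on these libraries where they do the work, as an engineer would, in place of code of your own. Each camera call takes 0.05 s, during which the arm holds its last target. There are 200 camera calls.

TASK

The steel pin of the hinge jig blocks the knuckles of the fixed brass leaf: push the red-knobbed lever over to its stop so that it draws the pin back, and let the lever spring back upright. Then pick up the loose brass hinge leaf by its aluminium block, bring its two knuckles down into the two gaps between the three fixed knuckles until the holes line up, and finish while holding it there in the gripper, upright and still, not resting or leaning on the jig. Leave the flange, gear and loupe where they are.

Things in the scene. Friction and masses are not known exactly. Their poses are not given: they have to be found in the camera images.
- hinge_jig: Fixed jig, origin on the plate's surface right under the middle of its hinge axis; z up, y along the hinge axis toward the lever, x toward the grey jamb block (away from the robot at yaw 0). Base plate 12 mm thick, x -45 to +61, y -63 to +123 mm. Jamb block x +15 to +55, y -35 to +35 mm, top only 9 mm above the hinge axis. Fixed leaf plate from x +12 mm
- jig_bore (a point): Mid-point of the fixed leaf's hole axis, 75 mm above the surface; jig axes (y along the holes). Three brass knuckles, tubes of 18 mm outside and 10 mm hole diameter, 10 mm long, centred at y = -25, 0, +25 mm; between them two gaps 15 mm long, centred at y = -12.5 and +12.5 mm, open above, below and to -x
- leaf_center (a point): Centre of the loose aluminium block: 28 mm thick (x), 50 mm wide (y), 80 mm high (z), standing on the plate, its centre 40 mm up; 0.32 to 0.52 kg with its brass leaf. Grip it across the 28 mm in its top 40 mm. The leaf's plate (3 mm) and knuckles are low on its +x face, which looks roughly away from the robot (-0.7 to +0.5 rad of +x)
- leaf_bore (a point): Mid-point of the loose leaf's hole axis, between its two brass knuckles (18 mm outside, 10 mm hole, 11 mm long, centred at y = -12.5, +12.5 mm): 29 mm to +x and 24 mm below leaf_center, same axes. Mated, it coincides with jig_bore, axes parallel: the block hangs on the jig's -x side, 59 mm over the surface, knuckles 2 mm free at either end, 3 mm free in x
- lever_knob (a point): Centre of the red ball knob, 24 mm in diameter, on the upright steel lever (rod below it 8 mm thick); at rest 147 mm above the surface and 50 mm to the jig's +y of jig_bore
- lever_pivot (a point): Pivot of the lever, 105 mm below the knob at rest, 42 mm above the surface, jig axes. Pushed to the jig's +y (away from the knuckles), the knob swings outward and down on a 105 mm arc in the jig's y-z plane
- draw_lever (a joint): Lever angle in rad: 0 upright at rest, grows as the knob is pushed to the jig's +y, hard stop at 0.60. A spring returns it to 0; about 1 to 5 N at the knob pushes it over
- draw_pin (a joint): Travel of the 8 mm steel pin along the jig's +y in m: near 0 its tip lies in the middle fixed knuckle and it blocks the gap at +12.5 mm; a full lever swing draws it to about 0.028, its tip inside the outer knuckle, clear of the gap. It stays where it is left (friction 2 N)
- flange_part: Loose turned steel flange with a boss, 70 mm across, 31 mm high, a bystander; origin at its underside
- gear: Loose steel gear, 51 mm across, 20 mm high, a bystander; origin at its underside
- loupe: Loose black stand loupe, 42 mm across, 39 mm high, a bystander; origin at its underside
There are look-alikes about, which are no part of the job. Of the things shaped like the part that bears leaf_center, the aluminium one is meant.

How it is judged:
On the way, in this order (a step that is already met when the one before it is completed fails the run):
1. the lever is pushed over to its stop (value of joint draw_lever above 0.55 rad), for 0.1 s.
2. the lever has sprung back upright and the pin stays drawn, clear of the gap (value of joint draw_lever below 0.08 rad and value of joint draw_pin above 0.021 m), for 0.2 s.
At the end, for the whole second after the job is handed in: The two hole axes coincide within 3 mm each way and 0.08 rad; the block is upright within 0.12 rad, still, gripped, and presses on the jig with under 2 N (it weighs over 3 N); the lever is back upright (under 0.08 rad) and the pin still drawn by over 21 mm (all of step 2 and x of leaf_bore in the frame of jig_bore between -0.003 and 0.003 m and y of leaf_bore in the frame of jig_bore between -0.003 and 0.003 m and z of leaf_bore in the frame of jig_bore between -0.003 and 0.003 m and angle between the y axis of leaf_bore and the y axis of jig_bore, either way round below 0.08 rad and angle between leaf_bore's own z axis and vertical below 0.12 rad and contact force between the fingers and leaf_block above 1 N and contact force between leaf_block and hinge_jig below 2 N and linear speed of leaf_block below 0.02 m/s); the arm keeps its last pose, push and grip.
It fails at once if the flange is moved by more than 20 mm (distance of flange_part from where it was at the start of the episode above 0.02 m).
It fails at once if the gear is moved by more than 20 mm (distance of gear from where it was at the start of the episode above 0.02 m).
It fails at once if the loupe is moved by more than 20 mm (distance of loupe from where it was at the start of the episode above 0.02 m).
It also fails if it takes over 58 s, if anything falls off the work surface, if the arm or the gripper's body presses on something with over 40 N, if the wrist force passes 120 N, or if a joint passes its speed limit or range.

## Working session

There is one attempt and no reset: what is moved stays moved. The work goes in short steps, Python scripts to look and compute and a tool call to move; the robot and the scene stay as the last step left them, time stands still between calls to the robot, and variables do not carry over. Pictures are saved under pics/ and viewed, about 8 in all and at most 12, crops included, and the job is handed in when it is done.

Besides the shell and the picture viewer there is one more tool, called after "Call:" as a command line: name --pt "numbers of a row" for each row, then --argument value for the rest. drive_tool: Moves the arm, as the interface text tells. Its arguments: {"type":"object","properties":{"series":{"type":"array"},"squeeze":{"type":"number"}},"required":["series"]}

```bash
ls; mkdir -p pics
cat > h.py <<'E'
import numpy as np, cv2
from rig import robot
def grab(n,tag):
    im,d=robot.camera(n); cv2.imwrite(f'pics/{tag}.png',im); np.save(f'pics/{tag}.npy',d); return im,d
def pts(n,d):
    m=robot.camera_model(n); v,u=np.mgrid[:d.shape[0],:d.shape[1]]
    c=np.stack([(u-m['cx'])/m['fx']*d,(v-m['cy'])/m['fy']*d,d],-1)
    return (c-np.array(m['t']))@np.array(m['R'])
def ray(n,u,v,z):
    m=robot.camera_model(n);R=np.array(m['R']);t=np.array(m['t'])
    o=-R.T@t; r=R.T@np.array([(u-m['cx'])/m['fx'],(v-m['cy'])/m['fy'],1]); return o+r*(z-o[2])/r[2]
E
python3 - <<'E'
from h import *
for n in('scene','top'):
    im,d=grab(n,n+'0'); m=robot.camera_model(n); R=np.array(m['R']); print(n,m['fx'],-R.T@np.array(m['t']),R[2])
a=cv2.imread('pics/scene0.png');b=cv2.imread('pics/top0.png')
print(robot.get_obs())
E
```

```text
pics
scene 431.6349632792369 [0.03178693 0.80109264 0.54848988] [ 0.4698426  -0.77401342 -0.42444218]
top 460.380873471359 [ 0.25817214 -0.01123121  1.44281279] [ 0.19252068  0.00106436 -0.98129234]
{'time': 0.1, 'q': array([-9.83505812e-01,  5.28389998e-01,  1.43378924e+00,  1.35373660e-05,
        1.18139172e+00, -1.78466475e-01]), 'joint_velocities': array([-1.20704196e-05, -3.10510272e-03, -4.33451260e-03,  4.54667885e-04,
        2.44931941e-04,  8.31569293e-05]), 'joint_torque': array([-1.03812086e-03, -4.40987134e+01, -1.77150285e+01,  6.33978937e-02,
        5.34276583e-02, -5.39020527e-05]), 'position': array([ 0.43284125, -0.44993564,  0.22165437]), 'tool_rot': array([ 9.27593605e-01,  3.73589514e-01, -1.94659654e-04, -9.69825750e-04]), 'ft_force': array([0.43725179, 0.54578057, 0.35017921]), 'moment': array([-0.00126862, -0.01017   ,  0.00037609]), 'grip_width': 0.08707397424512614}
```

View pics/scene0.png

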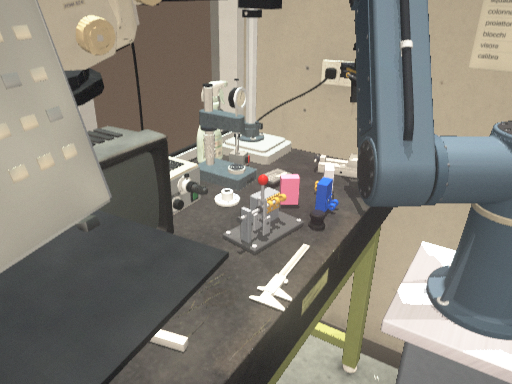

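View pics/top0.png

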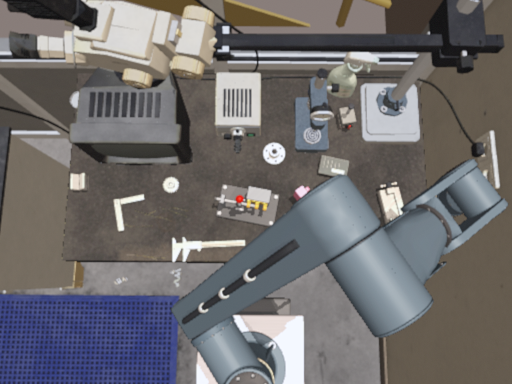

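Scene view: jig around (262,225) with red knob at (264,180), a pink block at (290,188), a blue one at (325,195), flange at (228,198), black loupe near (317,220). In the top view the jig is around (247,204), and the arm hides the right part. The aluminium block isn't identified yet, so I'll zoom in.

Run:
```python
from h import *
a=cv2.imread('pics/scene0.png')[140:260,200:380];b=cv2.imread('pics/top0.png')[140:250,200:420]
a=cv2.resize(a,None,fx=3.6,fy=3.6,interpolation=cv2.INTER_CUBIC)[:, :648];b=cv2.resize(b,None,fx=3.6,fy=3.6,interpolation=cv2.INTER_CUBIC)
cv2.imwrite('pics/c1.png',a);cv2.imwrite('pics/c2.png',b)
P=pts('top',np.load('pics/top0.npy'));S=pts('scene',np.load('pics/scene0.npy'))
for u,v in[(245,203),(240,198),(222,188),(276,190),(302,192),(335,165),(390,200),(273,153)]:print('top',u,v,P[v,u].round(3))
for u,v in[(264,180),(290,188),(325,195),(317,220),(340,165),(228,198),(275,203)]:print('sc',u,v,S[v,u].round(3))
```

```text
top 245 203 [0.483 0.02  0.078]
top 240 198 [0.484 0.033 0.158]
top 222 188 [0.54  0.095 0.016]
top 276 190 [ 0.539 -0.076 -0.001]
top 302 192 [ 0.518 -0.151  0.079]
top 335 165 [ 0.619 -0.264  0.013]
top 390 200 [ 0.505 -0.432  0.022]
top 273 153 [ 0.653 -0.066  0.025]
sc 264 180 [0.471 0.042 0.153]
sc 290 188 [ 0.499 -0.148  0.051]
sc 325 195 [ 0.401 -0.156  0.054]
sc 317 220 [ 0.38  -0.065  0.028]
sc 340 165 [ 0.465 -0.428  0.031]
sc 228 198 [ 0.641 -0.059  0.018]
sc 275 203 [ 0.469 -0.011  0.073]
```

View pics/c1.png

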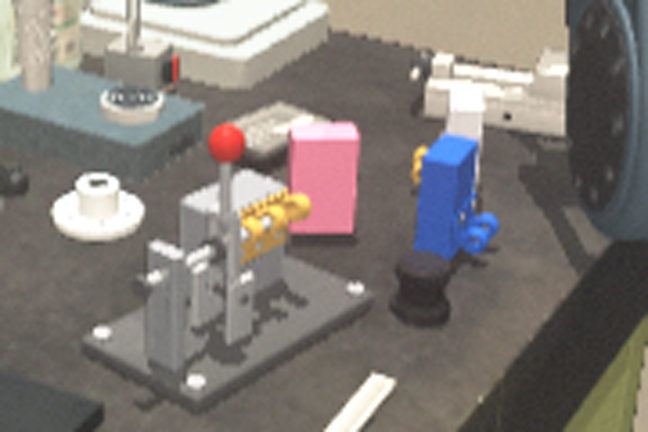

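View pics/c2.png

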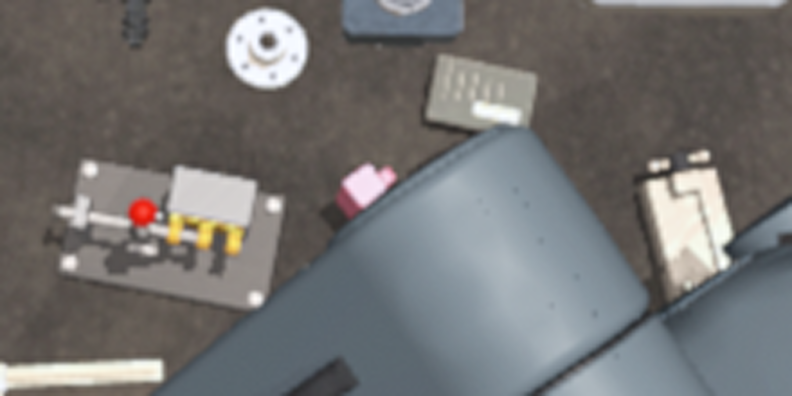

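Crops: knob at crop (228,143) scene / (143,212) top, the three brass knuckles right of it, and the aluminium block with brass behind the blue one at scene ≈(329,170), hidden from above by the arm. Now I'll fit the jig.

```bash
cat >> h.py <<'E'
def tri(obs):
    A=[];b=[]
    for n,u,v in obs:
        m=robot.camera_model(n);R=np.array(m['R']);t=np.array(m['t']);o=-R.T@t
        r=R.T@np.array([(u-m['cx'])/m['fx'],(v-m['cy'])/m['fy'],1]);r/=np.linalg.norm(r)
        Q=np.eye(3)-np.outer(r,r);A.append(Q);b.append(Q@o)
    A=np.vstack(A);b=np.hstack(b);x=np.linalg.lstsq(A,b,rcond=None)[0];return x,np.abs(A@x-b).max()
def red(im,box):
    h=cv2.cvtColor(im,cv2.COLOR_BGR2HSV);k=((h[...,0]<6)|(h[...,0]>174))&(h[...,1]>170)&(h[...,2]>60)
    m=np.zeros_like(k);m[box[1]:box[3],box[0]:box[2]]=1;v,u=np.nonzero(k&m);return u.mean(),v.mean(),len(u)
def rect(p):
    (c,s,a)=cv2.minAreaRect((p[:,:2]*1000).astype(np.float32));return np.round(c,1),np.round(s,1),round(a,1)
E
python3 - <<'E'
from h import *
t=cv2.imread('pics/top0.png');s=cv2.imread('pics/scene0.png')
rt=red(t,(220,180,260,220));rs=red(s,(245,165,285,200));print(rt,rs)
print('knob',tri([('top',*rt[:2]),('scene',*rs[:2])]))
P=pts('top',np.load('pics/top0.npy'));x,y,z=P[...,0],P[...,1],P[...,2]
reg=(x>.38)&(x<.6)&(y>-.09)&(y<.17)
k=reg&(z>.008)&(z<.2);k=cv2.morphologyEx(k.astype(np.uint8),cv2.MORPH_OPEN,np.ones((3,3)))>0
n,l,st,_=cv2.connectedComponentsWithStats(k.astype(np.uint8));i=1+st[1:,4].argmax();p=P[l==i]
print('plate',rect(p[p[:,2]<.018]),len(p))
h=cv2.cvtColor(t,cv2.COLOR_BGR2HSV)
j=reg&(z>.078)&(z<.092)&(h[...,1]<60);print('jamb',rect(P[j]),j.sum(),P[j].mean(0).round(4))
b=reg&(h[...,1]>110)&(h[...,0]>15)&(h[...,0]<35)
n,l,st,c=cv2.connectedComponentsWithStats(b.astype(np.uint8))
for q in range(1,n):
    if st[q,4]>5:print('brass',c[q].round(1),st[q,4],ray('top',*c[q],.08).round(4),P[l==q].mean(0).round(3))
# scene points near aluminium
S=pts('scene',np.load('pics/scene0.npy'))
for u,v in[(329,166),(329,172),(331,178),(317,186)]:print(u,v,S[v,u].round(3),s[v,u])
E
```

```text
(np.float64(239.0), np.float64(198.5897435897436), 39) (np.float64(262.8), np.float64(179.29090909090908), 55)
knob (array([0.48110838, 0.03490645, 0.14985423]), np.float64(0.002267958472676135))
plate (array([489.5,  14.1]), array([183.9, 104. ]), 79.0) 1550
jamb (array([505.6,  26.8]), array([168.2,  58.8]), 89.6) 359 [ 0.5061 -0.0072  0.0838]
brass [256.8 204.5] 111 [ 0.4781 -0.015   0.08  ] [ 0.48  -0.015  0.067]
329 166 [ 0.449 -0.291  0.078] [255 255 255]
329 172 [0.032 0.801 0.548] [208 216 227]
331 178 [ 0.428 -0.26   0.057] [238 195 188]
317 186 [ 0.425 -0.156  0.073] [170 105  97]
```

Call:
drive_tool --pt "0 0 0 0 0 -8.75 0" --pt "0 0 0 0 0 -8.75 0" --pt "0 0 0 0 0 -8.75 0" --pt "0 0 0 0 0 -8.75 0" --pt "0.05 0 0 0 0 0 0" --squeeze 20

```text
time: 0.72
position: [0.4427, -0.4041, 0.222]
tool_rot: [0.773, 0.634, -0.0, 0.001]
ft_force: [0.9, 1.1, 0.4]
grip_width: 0.0447
```

Call:
drive_tool --pt "0.057 -0.006 0 0 0 0 0" --pt "0.057 -0.006 0 0 0 0 0" --pt "0.057 -0.006 0 0 0 0 0" --pt "0.057 -0.006 0 0 0 0 0" --pt "0.057 -0.006 0 0 0 0 0"

```text
time: 1.35
position: [0.4682, -0.1141, 0.2224]
tool_rot: [0.772, 0.635, 0.0, -0.0]
ft_force: [0.0, 0.5, 0.4]
grip_width: 0.0014
```

Call:
drive_tool --pt "0.057 -0.006 0 0 0 0 0" --pt "0.05 -0.006 0 0 0 0 0" --pt "0 0 0 0 0 0 0" --pt "0 0 0 0 0 0 0"

```text
time: 1.85
position: [0.4773, -0.0089, 0.2224]
tool_rot: [0.772, 0.636, -0.0, 0.0]
ft_force: [-0.8, 1.0, -0.2]
grip_width: 0.0003
```

Run:
```python
from h import *
o=robot.get_obs();print(o['position'],o['tool_rot'],o['time'])
grab('scene','scene1');grab('top','top1')
a=cv2.imread('pics/scene1.png')[130:260,200:390];b=cv2.imread('pics/top1.png')[140:250,200:420]
a=cv2.resize(a,(760,520),interpolation=cv2.INTER_CUBIC)
cv2.imwrite('pics/c3.png',a)
b=cv2.resize(b,None,fx=3.6,fy=3.6,interpolation=cv2.INTER_CUBIC);cv2.imwrite('pics/c4.png',b)
```

```text
[ 0.47727601 -0.00890766  0.22241169] [ 7.72030813e-01  6.35585041e-01 -2.40079912e-04  1.45669650e-04] 1.85
```

View pics/c4.png

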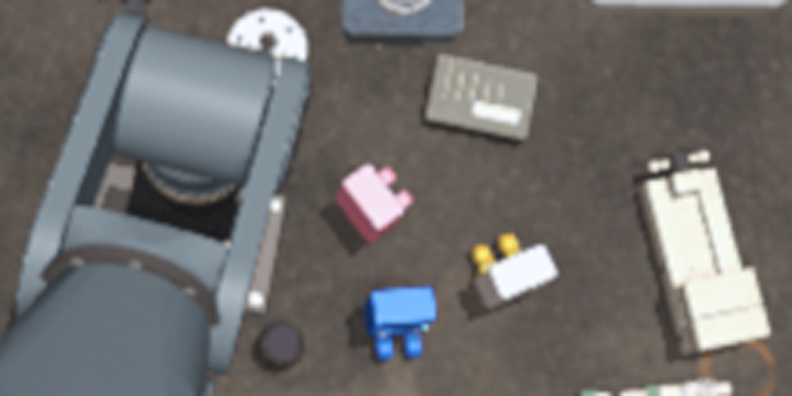

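Top view: aluminium block at crop (512,275), brass knuckles at (484,257) and (509,245), pointing +x with yaw ≈ +0.45; pink (372,203) and blue (400,320) are look-alikes; loupe (280,345). Now the lever.

Call:
drive_tool --pt "0 0 0.054 0 0 0 0" --pt "0 0 0.053 0 0 0 0" --pt "0.01 0 0 0 0 0 0" --pt "0.015 0 0 0 0 0 0" --pt "0.015 0 0 0 0 0 0"

```text
time: 2.58
position: [0.4863, 0.0308, 0.1175]
tool_rot: [0.772, 0.635, 0.001, 0.002]
ft_force: [-1.2, -3.8, -2.9]
grip_width: 0.0005
```

Call:
drive_tool --pt "0.012 0 0 0 0 0 0" --pt "0.012 0 0 0 0 0 0" --pt "0.01 0 0 0 0 0 0"

```text
time: 2.95
position: [0.4913, 0.0641, 0.1162]
tool_rot: [0.772, 0.636, -0.001, 0.001]
ft_force: [-1.4, -8.0, -0.9]
grip_width: 0.0006
```

Run:
```python
from h import *
o=robot.get_obs();print(o['position'],o['ft_force'],o['time'])
im,d=grab('scene','scene2');r=red(im,(200,130,300,230));print(r)
m=robot.camera_model('scene')
# intersect knob ray with lever plane (jig y-z plane through knob rest)
k=np.array([.483,.035,.147]);n=np.array([.982,-.191,0]);yj=np.array([.191,.982,0])
R=np.array(m['R']);c=-R.T@np.array(m['t']);w=R.T@np.array([(r[0]-m['cx'])/m['fx'],(r[1]-m['cy'])/m['fy'],1])
p=c+w*((k-c)@n)/(w@n);print('knob shift',(p-k)@yj,p[2])
# block
t=cv2.imread('pics/top1.png');h=cv2.cvtColor(t,cv2.COLOR_BGR2HSV)
big=cv2.resize(t[195:235,325:360],None,fx=8,fy=8,interpolation=cv2.INTER_CUBIC);hb=cv2.cvtColor(big,cv2.COLOR_BGR2HSV)
def rep(k,z,nm,mn):
    nn,l,st,cc=cv2.connectedComponentsWithStats(k.astype(np.uint8))
    for i in range(1,nn):
        if st[i,4]>mn:
            v,u=np.nonzero(l==i);q=np.array([ray('top',a/8+325-.44,b/8+195-.44,z) for a,b in zip(u,v)])
            print(nm,st[i,4],rect(q),(q.mean(0)*1000).round(1))
rep((hb[...,1]<60)&(hb[...,2]>170),.080,'blk',500)
rep((hb[...,1]>110)&(hb[...,0]>15)&(hb[...,0]<35),.025,'br',150)
D=pts('top',np.load('pics/top1.npy'));print(D[216,342])
```

```text
[0.49127955 0.06405609 0.1162443 ] [-1.40132148 -8.02485374 -0.85365309] 2.95
(np.float64(246.0), np.float64(192.80882352941177), 68)
knob shift 0.04840716115645124 0.13156088030738616Traceback (most recent call last):
  File "<stdin>", line 18, in <module>
  File "<stdin>", line 16, in rep
  File "h.py", line 10, in ray
    m=robot.camera_model(n);R=np.array(m['R']);t=np.array(m['t'])
ValueError: time passes only in moves, steps and waits
```

Call:
drive_tool --pt "0.006 0 0 0 0 0 0" --pt "0.004 0 0 0 0 0 0" --pt "0 0 0 0 0 0 0"

```text
time: 3.38
position: [0.4922, 0.0706, 0.1156]
tool_rot: [0.771, 0.637, -0.003, 0.002]
ft_force: [-3.7, -16.8, -2.3]
grip_width: 0.0005
```

Call:
drive_tool --pt "0.003 0 0 0 0 0 0" --pt "0.002 0 0 0 0 0 0" --pt "0 0 0 0 0 0 0"

```text
time: 3.75
position: [0.4924, 0.0718, 0.1153]
tool_rot: [0.77, 0.638, -0.006, 0.003]
ft_force: [-5.0, -31.0, -4.6]
grip_width: 0.0006
```

```bash
sed -i 's/^def grab/import functools\nclass _C:\n    pass\n_cm=functools.lru_cache(None)(lambda n: robot.camera_model(n))\ndef grab/; s/m=robot.camera_model(n)/m=_cm(n)/' h.py
cat >> h.py <<'E'
def rep(tag,cam,box,k,z,nm,mn):
    u0,v0,u1,v1=box;t=cv2.imread(f'pics/{tag}.png')
    hb=cv2.cvtColor(cv2.resize(t[v0:v1,u0:u1],None,fx=8,fy=8,interpolation=cv2.INTER_CUBIC),cv2.COLOR_BGR2HSV)
    nn,l,st,cc=cv2.connectedComponentsWithStats(k(hb).astype(np.uint8))
    for i in range(1,nn):
        if st[i,4]>mn:
            v,u=np.nonzero(l==i);q=np.array([ray(cam,a/8+u0-.44,b/8+v0-.44,z) for a,b in zip(u,v)])
            print(nm,st[i,4],*rect(q),(q.mean(0)*1000).round(1))
white=lambda h:(h[...,1]<60)&(h[...,2]>170)
brass=lambda h:(h[...,1]>110)&(h[...,0]>15)&(h[...,0]<35)
E
cat > lev.py <<'E'
from h import *
import sys
o=robot.get_obs();print(o['position'],o['ft_force'],o['time'])
im,d=grab('scene',sys.argv[1]);r=red(im,(200,130,300,230));m=_cm('scene')
k=np.array([.483,.035,.147]);n=np.array([.982,-.191,0]);yj=np.array([.191,.982,0])
R=np.array(m['R']);c=-R.T@np.array(m['t']);w=R.T@np.array([(r[0]-m['cx'])/m['fx'],(r[1]-m['cy'])/m['fy'],1])
p=c+w*((k-c)@n)/(w@n);print('knob',r,'shift',(p-k)@yj,p[2])
E
python3 lev.py scene3
python3 - <<'E'
from h import *
b=(325,195,360,235)
rep('top1','top',b,white,.08,'blk',500);rep('top1','top',b,brass,.025,'br',150)
D=pts('top',np.load('pics/top1.npy'));print(D[216,342])
E
```

```text
[0.49239727 0.07184687 0.11532384] [ -5.02273589 -31.019875    -4.62989686] 3.75
blk 11246 [ 449.1 -277.4] [32.4 52.8] 24.8 [ 448.7 -277.4   80. ]
br 1932 [ 480.2 -276. ] [19.  18.1] 20.9 [ 480.1 -276.1   25. ]
br 2143 [ 467.8 -254.2] [24.  18.6] 20.9 [ 468.6 -253.3   25. ]
[ 0.44519289 -0.26909196  0.08157549]Traceback (most recent call last):
  File "lev.py", line 4, in <module>
    im,d=grab('scene',sys.argv[1]);r=red(im,(200,130,300,230));m=_cm('scene')
                                                                 ^^^
NameError: name '_cm' is not defined
```

Call:
drive_tool --pt "-0.015 0 0 0 0 0 0" --pt "-0.02 0 0 0 0 0 0" --pt "-0.02 0 0 0 0 0 0" --pt "-0.02 0 0 0 0 0 0" --pt "-0.015 0 0 0 0 0 0"

```text
time: 4.42
position: [0.4779, -0.0098, 0.1163]
tool_rot: [0.773, 0.635, 0.001, 0.001]
ft_force: [0.2, 0.2, -0.5]
grip_width: 0.0003
```

Call:
drive_tool --pt "0 0 -0.05 0 0 0 0" --pt "0 0 -0.06 0 0 0 1" --pt "-0.06 0 0 0 0 0 1" --pt "-0.06 0 0 0 0 0 1" --pt "-0.06 0 0 0 0 0 1"

```text
time: 5.05
position: [0.4428, -0.1874, 0.2265]
tool_rot: [0.772, 0.636, 0.001, 0.001]
ft_force: [0.8, -0.2, 0.5]
grip_width: 0.0326
```

Call:
drive_tool --pt "-0.06 0 0 0 0 -8 1" --pt "0 0 0 0 0 -8 1" --pt "0 0 0 0 0 -8 1" --pt "0 0 0 0 0 -8 1" --pt "0 0 0 0 0 -3 1"

```text
time: 5.68
position: [0.4313, -0.2449, 0.226]
tool_rot: [0.545, 0.839, 0.001, 0.001]
ft_force: [-0.1, -0.6, -0.5]
grip_width: 0.0822
```

```bash
sed -i 's/_cm/CM/g' h.py lev.py; python3 lev.py scene4
python3 - <<'E'
from h import *
grab('top','top4')
s=cv2.resize(cv2.imread('pics/scene4.png')[165:255,215:330],None,fx=5,fy=5,interpolation=cv2.INTER_CUBIC)
t=cv2.resize(cv2.imread('pics/top4.png')[180:230,210:290],None,fx=5,fy=5,interpolation=cv2.INTER_CUBIC)
o=np.zeros((450,575+0,3),np.uint8);o[:450]=s;cv2.imwrite('pics/c5.png',np.vstack([s[:330],cv2.copyMakeBorder(t,0,0,0,575-400,cv2.BORDER_CONSTANT)]))
b=(210,180,290,230)
rep('top4','top',b,brass,.08,'br',150)
P=pts('top',np.load('pics/top4.npy'));t=cv2.imread('pics/top4.png')
for bb,z in (((205,180,290,232),.012),):
  x,y,zz=P[...,0],P[...,1],P[...,2]
  k=(x>.38)&(x<.6)&(y>-.1)&(y<.17)&(zz>.007)&(zz<.02);k=cv2.morphologyEx(k.astype(np.uint8),cv2.MORPH_OPEN,np.ones((3,3)))>0
  print('plate',rect(P[k]))
print('loose',end=' ');rep('top4','top',(325,195,360,235),white,.08,'blk',500)
E
```

```text
[ 0.43129438 -0.24485733  0.2259515 ] [-0.10243751 -0.61754808 -0.52831968] 5.675
knob (np.float64(261.7307692307692), np.float64(178.07692307692307), 52) shift -0.0025787661606973644 0.15099938393663692
br 7087 [477.  -13.7] [63.1 24.5] 81.0 [478.1 -14.1  80. ]
plate (array([489.5,  13.7]), array([184.3, 103.9]), 78.8)
loose blk 1479 [ 469.8 -224.3] [12.7 27.7] 88.8 [ 469.9 -222.4   80. ]
```

View pics/c5.png

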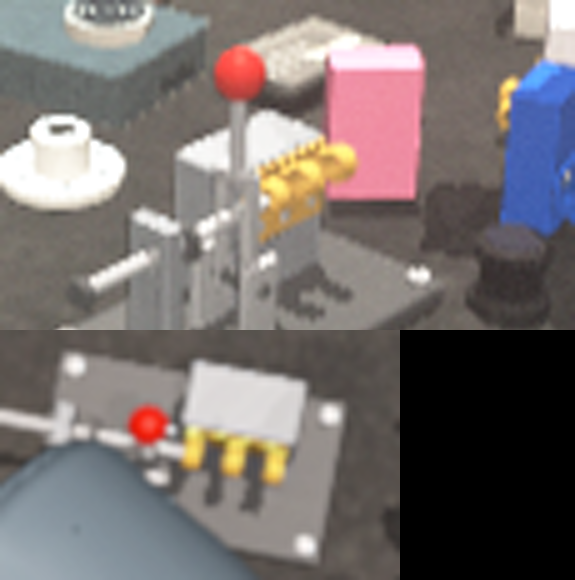

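Lever is upright again, and the pin has clearly moved out (its rod now reaches further left in both views). The loose block's top at (449,−277) mm with yaw 25.5° agrees with its brass knuckles to 1 mm. Now the grasp.

Call:
drive_tool --pt "-0.018 0.001 0 0 0 -1.5 1" --pt "-0.0185 0.001 0 0 0 0 1" --pt "0 0 0.06 0 0 0 1" --pt "0 0 0.06 0 0 0 1" --pt "0 0 0.04 0 0 0 1" --squeeze 35

```text
time: 6.4
position: [0.4475, -0.2767, 0.0635]
tool_rot: [0.535, 0.845, 0.0, -0.001]
ft_force: [1.2, -0.8, -0.3]
grip_width: 0.0869
```

Call:
drive_tool --pt "0 0 0.015 0 0 0 1" --pt "0 0 0 0 0 0 0" --pt "0 0 0 0 0 0 0" --pt "0 0 0 0 0 0 0" --pt "0 0 0 0 0 0 0"

```text
time: 7.02
position: [0.4483, -0.278, 0.0517]
tool_rot: [0.535, 0.845, -0.0, 0.001]
ft_force: [0.5, -0.1, -0.5]
grip_width: 0.0547
```

Call:
drive_tool --pt "0 0 0 0 0 0 0" --pt "0 0 0 0 0 0 0"

```text
time: 7.28
position: [0.4478, -0.2775, 0.0507]
tool_rot: [0.535, 0.845, -0.0, 0.0]
ft_force: [0.1, 0.5, -0.1]
grip_width: 0.0352
```

Call:
drive_tool --pt "0 0 0 0 0 0 0" --pt "0 0 0 0 0 0 0" --pt "0 0 0 0 0 0 0" --pt "0 0 0 0 0 0 0" --pt "0 0 -0.02 0 0 0 0"

```text
time: 7.9
position: [0.4465, -0.2762, 0.069]
tool_rot: [0.535, 0.845, 0.001, -0.002]
ft_force: [0.1, -0.3, -4.3]
grip_width: 0.0277
```

Call:
drive_tool --pt "0 0 -0.05 0 0 0 0" --pt "0 0 -0.05 0 0 0 0" --pt "0 0 -0.02 0 0 0 0" --pt "0 0 0 0 0 0 0" --pt "0 0 0 0 0 0 0"

```text
time: 8.52
position: [0.4467, -0.2764, 0.1888]
tool_rot: [0.535, 0.845, 0.0, -0.002]
ft_force: [-0.6, 0.7, -4.6]
grip_width: 0.0277
```

Call:
drive_tool --pt "0 0 0 0 0 9.1 0" --pt "0 0 0 0 0 9.1 0" --pt "0 0 0 0 0 9.1 0" --pt "0 0 0 0 0 9.1 0" --pt "0.023 -0.0115 0 0 0 0 0"

```text
time: 9.15
position: [0.4411, -0.2537, 0.1887]
tool_rot: [0.773, 0.635, -0.0, -0.0]
ft_force: [0.2, 0.7, -5.1]
grip_width: 0.0275
```

Call:
drive_tool --pt "0.05 -0.01 0 0 0 0 0" --pt "0.05 -0.01 0 0 0 0 0" --pt "0.05 -0.01 0 0 0 0 0" --pt "0.05 -0.01 0 0 0 0 0" --pt "0.04 0 0 0 0 0 0"

```text
time: 9.78
position: [0.4451, -0.007, 0.1887]
tool_rot: [0.772, 0.636, -0.002, -0.002]
ft_force: [1.2, -1.4, -4.8]
grip_width: 0.0279
```

Call:
drive_tool --pt "0 0 0.02 0 0 0 0" --pt "0 0 0 0 0 0 0" --pt "0 0 0 0 0 0 0" --pt "0 0 0 0 0 0 0"

```text
time: 10.28
position: [0.4478, -0.0101, 0.1707]
tool_rot: [0.772, 0.635, 0.0, 0.0]
ft_force: [-0.2, -0.7, -4.3]
grip_width: 0.0277
```

Run:
```python
from h import *
o=robot.get_obs();print(o['position'],o['tool_rot'],o['ft_force'],o['time'])
grab('scene','scene5');grab('top','top5')
a=cv2.resize(cv2.imread('pics/scene5.png')[140:250,215:335],None,fx=5,fy=5,interpolation=cv2.INTER_CUBIC);cv2.imwrite('pics/c6.png',a)
b=(215,140,335,250)
```

```text
[ 0.44783216 -0.01013636  0.17072364] [7.72146182e-01 6.35444899e-01 1.40507118e-04 1.82398755e-04] [-0.18876771 -0.66783353 -4.28496576] 10.275
```

View pics/c6.png

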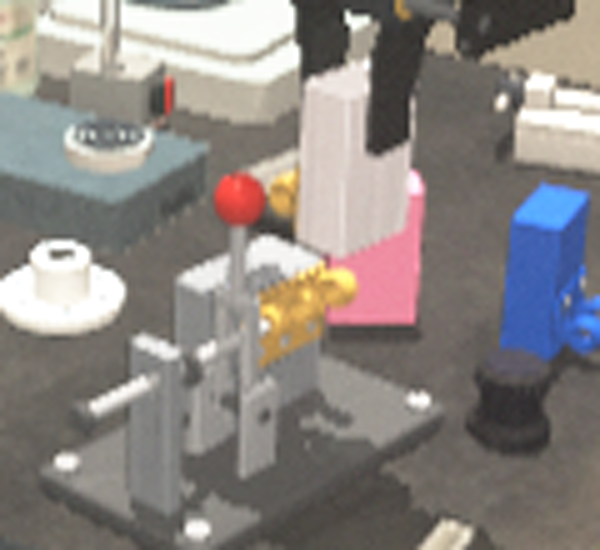

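Scene crop: the block is held upright, bottom near corner at (348,255), brass knuckle showing at (287,192) behind the knob; fixed knuckles at (275,320)–(340,287), jamb top corners at (178,290), (265,237), (322,260). I'll cast these rays at their known heights to get the relative offset in one camera.

Run:
```python
from h import *
O=np.array([.4755,-.0140]);X=np.array([.9813,-.1925]);Y=np.array([.1925,.9813])
def j(nm,cu,cv,z,exp):
    p=ray('scene',cu/5+215-.4,cv/5+140-.4,z);q=(p[:2]-O)*1000;a=np.array([q@X,q@Y]);print(nm,a.round(1),'exp',exp,'diff',(a-exp).round(1))
j('jamb55,35',178,290,.084,(55,35));j('jamb55,-35',265,237,.084,(55,-35));j('jamb15,-35',323,261,.084,(15,-35))
j('plate-45,-63',441,408,.012,(-45,-63));j('plate61,123',42,474,.012,(61,123))
j('bolt right',419,400,.014,(-37,-55));j('bolt left',66,461,.014,(53,115));j('bolt near',198,527,.014,(-37,115))
q=(np.array([.4478,-.0101])-O)*1000;c=np.array([q@X,q@Y]);print('TCP jig',c)
j('blk near bottom',348,256,.120,c+(-14,25));j('blk left bottom',300,240,.120,c+(14,25));j('blk right bottom',406,228,.120,c+(-14,-25))
t=cv2.imread('pics/scene5.png')
b=cv2.cvtColor(t,cv2.COLOR_BGR2HSV)
r=red(t,(245,165,285,200));m=CM('scene')
j('knob',(r[0]-215+.4)*5,(r[1]-140+.4)*5,.147,(0,50))
```

```text
jamb55,35 [39.9 39.3] exp (55, 35) diff [-15.1   4.3]
jamb55,-35 [ 49.9 -35.1] exp (55, -35) diff [-5.1 -0.1]
jamb15,-35 [ 11.2 -34.6] exp (15, -35) diff [-3.8  0.4]
plate-45,-63 [-45.9 -63.2] exp (-45, -63) diff [-0.9 -0.2]
plate61,123 [ 50.2 120.1] exp (61, 123) diff [-10.8  -2.9]
bolt right [-35.2 -58.9] exp (-37, -55) diff [ 1.8 -3.9]
bolt left [ 48.3 106.3] exp (53, 115) diff [-4.7 -8.7]
bolt near [-35.4 104.1] exp (-37, 115) diff [  1.6 -10.9]
TCP jig [-27.93276  -1.50518]
blk near bottom [-40.3  11.3] exp [-41.93276  23.49482] diff [  1.6 -12.2]
blk left bottom [-13.6  13.9] exp [-13.93276  23.49482] diff [ 0.4 -9.6]
blk right bottom [-40.3 -31.7] exp [-41.93276 -26.50518] diff [ 1.6 -5.2]
knob [-1.3 43.7] exp (0, 50) diff [-1.3 -6.3]
```

Call:
drive_tool --pt "0.0015 -0.003 0.02 0 0 0 0" --pt "0 0 0.018 0 0 0 0" --pt "0 0 0.003 0 0 0 0" --pt "0 0 0 0 0 0 0" --pt "0 0 0 0 0 0 0"

```text
time: 11.0
position: [0.4456, -0.0077, 0.1303]
tool_rot: [0.772, 0.636, 0.001, 0.001]
ft_force: [0.1, 0.4, -4.2]
grip_width: 0.0274
```

Call:
drive_tool --pt "0 0 0.002 0 0 0 0" --pt "0 0 0.002 0 0 0 0" --pt "0 0 0.002 0 0 0 0" --pt "0 0 0 0 0 0 0"

```text
time: 11.5
position: [0.4447, -0.0074, 0.1234]
tool_rot: [0.772, 0.636, -0.0, -0.0]
ft_force: [-0.2, -0.2, -4.6]
grip_width: 0.0277
```

Call:
drive_tool --pt "0 0 0.003 0 0 0 0" --pt "0 0 0.003 0 0 0 0" --pt "0 0 0 0 0 0 0"

```text
time: 11.88
position: [0.4446, -0.0074, 0.1172]
tool_rot: [0.772, 0.636, -0.0, -0.0]
ft_force: [-0.2, 0.4, -5.4]
grip_width: 0.028
```

Call:
drive_tool --pt "0 0 0.003 0 0 0 0" --pt "0 0 0.003 0 0 0 0" --pt "0 0 0.002 0 0 0 0" --pt "0 0 0 0 0 0 0" --pt "0 0 0 0 0 0 0"

```text
time: 12.5
position: [0.4449, -0.0075, 0.1096]
tool_rot: [0.772, 0.636, 0.0, 0.0]
ft_force: [-0.1, -0.0, -4.6]
grip_width: 0.0279
```

Run:
```python
from h import *
o=robot.get_obs();print(o['position'],o['tool_rot'],o['ft_force'],o['time'])
grab('scene','scene6')
a=cv2.resize(cv2.imread('pics/scene6.png')[150:230,235:305],None,fx=8,fy=8,interpolation=cv2.INTER_CUBIC)[:600];cv2.imwrite('pics/c7.png',a)
```

```text
[ 0.44491774 -0.00749774  0.10956014] [7.71765102e-01 6.35907717e-01 1.34158671e-05 3.92536280e-05] [-0.11022047 -0.01876847 -4.62378739] 12.5
```

View pics/c7.png

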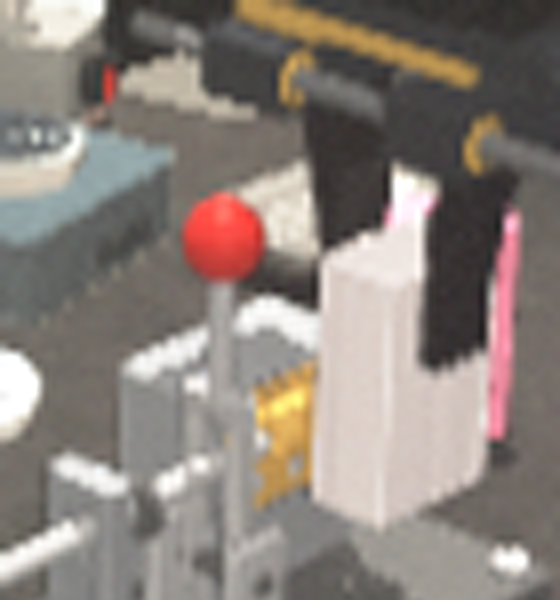

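Block hangs on the −x side at (380,400), its knuckles hidden behind it, no contact force. I'll probe gently for the gap walls to confirm the fit and centre.

Call:
drive_tool --pt "0.0015 0 0 0 0 0 0" --pt "0 0 0 0 0 0 0" --pt "0 0 0 0 0 0 0"

```text
time: 12.92
position: [0.4452, -0.0063, 0.1096]
tool_rot: [0.772, 0.636, -0.0, 0.0]
ft_force: [-0.6, -3.1, -4.7]
grip_width: 0.0276
```

Call:
drive_tool --pt "0.0015 0 0 0 0 0 0" --pt "0 0 0 0 0 0 0" --pt "0 0 0 0 0 0 0"

```text
time: 13.3
position: [0.4453, -0.0055, 0.1096]
tool_rot: [0.771, 0.636, -0.001, 0.0]
ft_force: [-1.7, -6.5, -4.4]
grip_width: 0.0274
```

Call:
drive_tool --pt "-0.003 0 0 0 0 0 0" --pt "-0.0025 0 0 0 0 0 0" --pt "0 0 0 0 0 0 0" --pt "0 0 0 0 0 0 0"

```text
time: 13.8
position: [0.4444, -0.0097, 0.1095]
tool_rot: [0.772, 0.636, 0.0, -0.0]
ft_force: [0.4, 0.9, -3.6]
grip_width: 0.0278
```

Call:
drive_tool --pt "-0.0015 0 0 0 0 0 0" --pt "-0.0005 0 0 0 0 0 0" --pt "0 0 0 0 0 0 0" --pt "0 0 0 0 0 0 0"

```text
time: 14.3
position: [0.4442, -0.0103, 0.1095]
tool_rot: [0.772, 0.636, 0.001, -0.001]
ft_force: [1.9, 8.0, -4.7]
grip_width: 0.0278
```

Call:
drive_tool --pt "0.0033 0 0 0 0 0 0" --pt "0 0.002 0 0 0 0 0" --pt "0 0 0 0 0 0 0" --pt "0 0 0 0 0 0 0"

```text
time: 14.8
position: [0.4466, -0.0092, 0.1096]
tool_rot: [0.772, 0.636, -0.0, 0.0]
ft_force: [0.2, 0.6, -4.6]
grip_width: 0.0278
```

Call:
drive_tool --pt "0 0.002 0 0 0 0 0" --pt "0 0 0 0 0 0 0" --pt "0 0 0 0 0 0 0"

```text
time: 15.18
position: [0.4478, -0.0093, 0.1094]
tool_rot: [0.772, 0.636, -0.001, -0.001]
ft_force: [-2.7, -0.5, -4.3]
grip_width: 0.0279
```

Call:
drive_tool --pt "0 0.0015 0 0 0 0 0" --pt "0 0 0 0 0 0 0" --pt "0 0 0 0 0 0 0"

```text
time: 15.55
position: [0.448, -0.0092, 0.1092]
tool_rot: [0.772, 0.636, -0.001, -0.002]
ft_force: [-5.9, -1.7, -3.2]
grip_width: 0.0278
```

Call:
drive_tool --pt "0 -0.003 0 0 0 0 0" --pt "0 -0.0027 0 0 0 0 0" --pt "0 0 0 0 0 0 0" --pt "0 0 0 0 0 0 0"

```text
time: 16.05
position: [0.4454, -0.0088, 0.1098]
tool_rot: [0.772, 0.636, 0.001, 0.001]
ft_force: [0.4, -0.8, -4.8]
grip_width: 0.0276
```

Call:
drive_tool --pt "0 0 0 0 0 0 0" --pt "0 0 0 0 0 0 0" --pt "0 0 0 0 0 0 0"

```text
time: 16.42
position: [0.4445, -0.0086, 0.1095]
tool_rot: [0.772, 0.636, 0.0, 0.0]
ft_force: [0.2, 0.3, -5.0]
grip_width: 0.0278
```

```bash
python3 lev.py scene7
python3 - <<'E'
from h import *
o=robot.get_obs();print(o['position'],o['tool_rot'],o['ft_force'])
S=np.load('pics/scene7.npy');P=pts('scene',S);s=cv2.imread('pics/scene7.png')
O=np.array([.475,-.0141]);X=np.array([.9813,-.1925]);Y=np.array([.1925,.9813]);m=CM('scene')
def px(a,b,z):
    w=np.array([*(O+X*a/1000+Y*b/1000),z/1000]);c=np.array(m['R'])@w+m['t'];return np.array([c[0]/c[2]*m['fx']+m['cx'],c[1]/c[2]*m['fy']+m['cy']])
F=[('blk bottom',-43,25,59),('blk top',-43,25,139),('blk R bot',-43,-25,59),('jamb',55,35,84),('jamb',15,-35,84),('plate',-45,-63,12),('plate',-45,123,12),('plate',61,123,12),('knob',0,50,147)]
b=cv2.resize(s[155:245,220:315],None,fx=6,fy=6,interpolation=cv2.INTER_CUBIC)
for n,x,y,z in F:
    u=px(x,y,z);q=(u+.4-[220,155])*6;print(n,u.round(1),q.round());cv2.drawMarker(b,tuple(int(i) for i in q),(255,0,255),cv2.MARKER_CROSS,9,1)
cv2.imwrite('pics/c8.png',b)
E
```

```text
[ 0.44452169 -0.00860442  0.10954265] [ 0.2079055   0.30451153 -4.99562589] 16.425
knob (np.float64(261.8787878787879), np.float64(178.6060606060606), 66) shift -0.003134731435823955 0.1495133934085448
[ 0.44447553 -0.00859255  0.10953785] [7.71747237e-01 6.35929400e-01 1.13445499e-05 9.86801525e-06] [ 0.29133685  1.08530009 -5.584347  ]
blk bottom [280.3 216.6] [364. 372.]
blk top [281.9 185.5] [374. 185.]
blk R bot [293.7 209.4] [444. 329.]
jamb [247.1 195.1] [165. 243.]
jamb [278.3 191.3] [352. 220.]
plate [302.7 221.1] [498. 399.]
plate [251.7 250.8] [193. 577.]
plate [219.2 233.2] [ -3. 472.]
knob [260.3 179.8] [244. 151.]
```

View pics/c8.png

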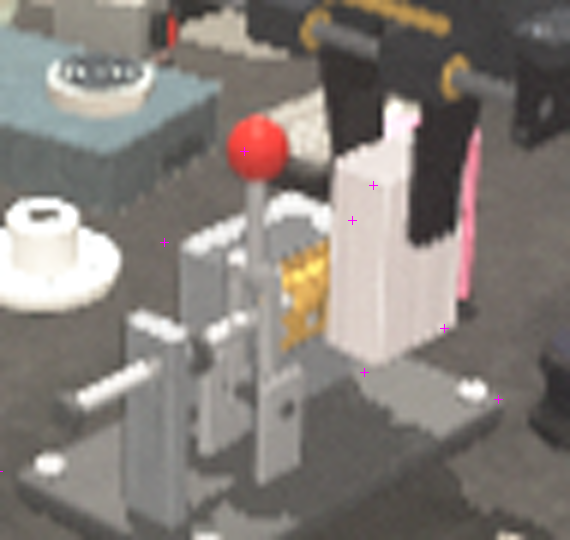

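Call:
drive_tool --pt "0 0 0.0007 0 0 0 0" --pt "0 0 0 0 0 0 0" --pt "0 0 0 0 0 0 0" --pt "0 0 0 0 0 0 0"

```text
time: 16.98
position: [0.4445, -0.0086, 0.1089]
tool_rot: [0.772, 0.636, 0.0, 0.0]
ft_force: [-0.5, -0.3, -3.9]
grip_width: 0.028
```

Run:
```python
from h import *
o=robot.get_obs();print(o['position'],o['ft_force'],o['grip_width'],o['time']);print(robot.hand_in())
```

```text
[ 0.44446939 -0.00859221  0.10887174] [-0.524672   -0.34423065 -3.93910899] 0.027984935962318044 16.975
the job is handed in; nothing more can be done
None
```

I pushed the lever to its stop (31 N at the stop) and it sprang back upright; the pictures show the pin drawn out. I then gripped the aluminium block, lowered its knuckles into the gaps, and handed the job in at 17 s with the block still held. No verdict was reported.

**Fit along the holes and in x:** Light probing found the gap walls at about +0.15 and −2.5 mm along the holes, and the fixed plate at about +2.8 mm in x. I centred the block along the holes, and set it about 3 mm back from the plate in x. The free play along the holes came out at about 2.7 mm, less than the 4 mm stated, so a small yaw error is likely.

**Load at hand-in:** The wrist carried only about the block's own weight (3.9 N, with about 1 N of noise), with sideways force around 0.5 N. The grip opening was 28 mm.

**Height:** I could not check this by touch. The TCP height measured at the grasp puts the hole axes within about 1 mm. A rough image check suggested the block sat about 2 mm high, within its own ±2 mm error, so I lowered it 0.7 mm as a compromise.

**Flange, gear and loupe:** I did not re-measure them. I kept the arm's path clear of the flange and loupe, and never located the gear in the pictures.

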